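# Snap the pipe clip shut with pliers

### The job

The snap clip on the water filter's outlet pipe is hanging open. Take the pliers from their rest, squeeze the clip's two ears together with the plier jaws until the clip clicks and stays shut, then lay the pliers back on their rest the way they lay. Do not push the clip with the gripper's fingers, and leave the mug and the brass nut where they are.

Things in the scene. Friction and masses are not known exactly. Their poses are not given: they have to be found in the camera images.
- pliers_grip (a point): Midway between the two red handles of the pliers, at mid-thickness: grip here, fingers closing along y. x points to the jaws, z up. Handles: upright 12 x 20 mm bars, 66 mm over their outer faces when open, straight and parallel from 28 mm ahead to 58 mm behind. Fixed to one of the two levers: true middle only while the pliers are open. Pivot 64 mm ahead, biting nibs 114 mm, jaw tips 118 mm.
- pliers_jaws (a point): Middle between the two biting nibs of the open jaws, same height as pliers_grip. Jaws are 14 mm tall (7 mm above and below); 40 mm clear between the nibs when open, closing by 0.77 mm for each mm that the handles close at the grip.
- pliers: The whole pliers, red handles and steel head, 176 mm long, 20 mm thick, 0.18 kg; origin on the underside below the pivot, x to the jaws. A spring holds them open: 5 N at the handles when open, 10 N fully squeezed (26 mm over the handles). Squeezed only to about 58 mm they can be lifted and carried with the jaws still well open; let go, they open again by themselves.
- rest_top (a point): Where pliers_grip lies when the pliers lie on their rest; x the way the jaws point. Grey fixed rest: 6 mm plate, 160 x 100 mm, with two flat-topped blocks 36 mm tall (10 mm below this point): the front one (34 long, 50 wide) centred 64 mm ahead, the rear one (24 long, 100 wide) 45 mm behind. In the gap between them the fingers go down beside the handles.
- clip_ears (a point): Midway between the two ears of the open clip at mid-height: the jaws bite here, coming down from above on either side, pliers level and pointing along x. x points to the pipe's axis (50 mm ahead), y across the ears, z up. Ears: upright plates 20 mm tall, 6 mm thick, from 10 mm behind to the ring 24 mm ahead; over their outer faces 24 mm open, 14 mm shut.
- clip: Plastic snap clip round an upright grey pipe 42 mm across: yellow half, orange moving arm. Origin on the pipe's axis at the ears' mid-height, axes as clip_ears. It swivels on the pipe with light friction (0.3 rad each way), so the ears centre themselves between the jaws. Must not be pushed with the fingers.
- clip_arm (a joint): Angle of the clip's orange arm: 0 open, growing as it is squeezed. Short of the click it springs back to 0; past the click (about 0.075 rad) it jumps on and then stays at about 0.13 by itself. Stop at 0.152. Squeezing until it reads 0.139 or more is safely past the click. It takes about 5 N at the ears; a grip of 40 N at the plier handles is ample.
- filter: Water filter, fixed: white base 250 x 110 mm, 20 mm tall (from 30 mm behind to 220 mm ahead of the origin), grey outlet pipe up to 166 mm tall, blue canister 92 mm across and 222 mm tall, 150 mm along +x. Origin on the table below the outlet pipe's axis.
- mug: White mug, 80 mm across, 90 mm tall, origin under its centre.
- pipe_nut: Brass pipe nut, 56 mm across, 18 mm tall, lying flat.
Not all that is in view belongs to the job. Leave any orange or purple look-alike of the part that bears rest_top alone.

How it is judged:
By the outcome, as a careful person would: the job done as asked, in the order asked, and still so for the second after the job is handed in, with the robot touching nothing.
It also fails if it takes over 51 s, if anything falls off the work surface, if the arm or the gripper's body presses on something with over 40 N, if the wrist force passes 120 N, or if a joint passes its speed limit or range.

### The arm

A 7-joint arm with a two-finger parallel gripper is mounted at the origin on the work surface. World frame = base frame: x ahead of the robot, y to its left, z up, the work surface at z = 0. Lengths are in m, angles in rad, forces in N, time in s.
With the tool pointing down it reaches from about 0.425 to 0.875 m from the base axis. Payload 8.4 kg.
Tool frame: the origin (TCP) lies midway between the tips of the shut fingers; the grasp point (between the pads) lies grip_point_offset behind it (grip_point_offset is the distance from the TCP to the grasp point, in m); z points along the fingers, y is the line along which they close (so a half turn about z gives the same grasp; the last joint's range is limited). The gripper opens to 85 mm and grips with 20 to 120 N. Pads are 22 mm wide; open, the fingers measure 114 mm over their backs; the gripper's body (76 mm by 85 mm) begins 54 mm behind the grasp point. The pads swing forward as they close: fully open they stand 13 mm farther back than shut.
Start: joints at [1.231, 0.333, 0.04, 1.465, -0.013, 1.343, -0.059], TCP at [0.155, -0.631, 0.231] pointing down, gripper open.
Joint ranges: [-2.58, 2.58], [-0.38, 2.09], [-1.3, 1.39], [0.25, 2.4], [-1.5, 4.64], [0.08, 2.09], [-2.65, 2.65]. Speed limits (rad/s): [2.22, 2.22, 2.79, 2.79, 3.14, 3.14, 3.14].

### API

Orientations are given as [roll, pitch, yaw] about the fixed x, y, z axes, in that order (R = Rz(yaw) Ry(pitch) Rx(roll)).
In Python, from station import get_obs, snapshot, camera_params, hand_in, find_in, trace, grip_point_offset gives the robot as it stands.
- The arm moves only by the tool step_arm, never from a script. Its argument "commands" is a list of rows, each a list of 4 numbers: the shift along the tool's x, y, z in mm, then the turn about the tool's z in degrees. A call has 1 to 10 rows; each row shifts and turns the commanded pose from where the row before left it, along the tool's axes as they then stand; what a row does not reach is not made up. A row lasts 1/12 s, in which the tool goes at most 41.7 mm and 7.16 degrees, less where a joint would pass 70% of its speed; a pose out of reach is approached as far as the arm can. A call with a gripper value outside its range is refused whole. "gripper" is the finger opening in mm, from 0 to 85.4, set as the call begins (left out, the last holds). The fingers move at their own pace and stop on an object; the grip force is fixed at half the most. Time passes only in rows, so rows that do not move let the fingers close. It gives the time, the measured TCP pose, the force, the opening and the grip force at its end, in the units of the state.
- get_obs(): the state, without advancing time (a new reading comes with each control period).
- snapshot(name): name is "side" or "top" or "wrist"; returns the picture (384x512x3 uint8, red, green, blue); there is no depth.
- camera_params(name): a dict with "intrinsics" (3x3 intrinsics, pixels), "xyz" and "orientation" of the camera in the world; the wrist camera has in their place "hand_eye" (4x4, takes a point from camera to tool coordinates, whose origin is the TCP and whose axes are the flange's). Camera axes: x right, y up, looking along -z (the intrinsics and any distortion apply to the point x, -y, -z); pixel columns grow to the right and rows downward; lengths in m; the calibration is good to about 2 mm. A picture is of the moment at which its call begins: read the wrist's pose just before it. camera_params takes no time and is no camera call.
- hand_in(): hands the job in; it is judged then, once.
Trained networks look in the newest picture that a camera, given by its name, has taken for a name from the list of things; names that differ only in an ending like _2 or _b are one class to them, and where a whole thing is asked for, a point or a joint stands for the part that bears it (a point fixed in the world has none). Each returns a list of dicts, best first, with "conf" (0 to 1); they miss things now and then, are a little off and sometimes report something else, mostly with a low value. They report only what shows in the picture. A call takes as long as a camera call. They do not tell look-alikes from the thing itself.
- find_in(camera, thing): "position" ([column, row] in pixels, amid what is visible of it).
- trace(camera, thing): "pixels" (384x512 bool, what is visible of it) and "position" ([column, row] in pixels, amid what is visible of it).
The state is a dict: "time": time; "joint_pos": joint angles; "joint_velocities": joint speeds; "joint_torque": joint torques, N m; "position": TCP position; "eef_rot": TCP orientation; "force": force on the tool from outside, world axes, zero at the start; "torque": the same for the moment, N m; "gripper_width": finger opening in m; "grasp_force": force on a finger pad.
Only numpy, scipy, OpenCV 4.12 (cv2) and the standard library are available. Lean on these libraries where they do the work, as an engineer would, in place of code of your own. Each camera call takes 0.05 s, during which the arm holds its last target. There are 200 camera calls.

## Working session

There is one attempt and no reset: what is moved stays moved. The work goes in short steps, Python scripts to look and compute and a tool call to move; the robot and the scene stay as the last step left them, time stands still between calls to the robot, and variables do not carry over. Pictures are saved under pics/ and viewed, at most 10 in all, crops included, and the job is handed in when it is done.

Besides the shell and the picture viewer there is one more tool, called after ">>>" as a command line: name --pt "numbers of a row" for each row, then --argument value for the rest. step_arm: Moves the arm, as the interface text tells. Its arguments: {"type":"object","properties":{"commands":{"type":"array"},"gripper":{"type":"number"}},"required":["commands"]}

```bash
mkdir -p pics; ls
python3 - <<'E'
from station import *
import cv2,numpy as np
o=get_obs();print({k:np.round(v,3) for k,v in o.items()},grip_point_offset if not callable(grip_point_offset) else grip_point_offset())
a=[]
for n in["side","top"]:
    im=snapshot(n);a.append(im);p=camera_params(n);print(n,p)
    for t in["pliers","clip","filter","mug","pipe_nut","rest_top","pliers_grip","pliers_jaws","clip_ears"]:
        try:print(t,[(np.round(d["position"]).tolist(),round(d["conf"],2)) for d in find_in(n,t)][:4])
        except Exception as e:print(t,e)
    cv2.imwrite(f"pics/{n}1.png",im[:,:,::-1])
print(camera_params("wrist"))
E
```

```text
pics
{'time': np.float64(0.0), 'joint_pos': array([ 1.231,  0.334,  0.04 ,  1.466, -0.013,  1.343, -0.058]), 'joint_velocities': array([ 0.002, -0.001, -0.   ,  0.001, -0.   , -0.001,  0.   ]), 'joint_torque': array([ 1.0000e-03, -6.5854e+01,  1.3660e+00, -4.0556e+01,  1.7000e-02,
        1.3000e-02, -0.0000e+00]), 'position': array([ 0.155, -0.631,  0.23 ]), 'eef_rot': array([-3.14 ,  0.   ,  0.241]), 'force': array([ 0.278, -1.529,  0.815]), 'torque': array([0.027, 0.073, 0.007]), 'grasp_force': np.float64(0.0), 'gripper_width': np.float64(0.086)} 0.0187
side {'intrinsics': array([[361.47542162,   0.        , 257.94875877],
       [  0.        , 361.47542162, 190.91700012],
       [  0.        ,   0.        ,   1.        ]]), 'xyz': array([0.37206502, 0.46283402, 0.69846834]), 'orientation': array([ 0.78306296, -0.0170509 , -2.84096972])}
pliers [([250.0, 186.0], 0.92), ([195.0, 234.0], 0.59)]
clip [([220.0, 290.0], 0.92)]
filter [([168.0, 328.0], 0.64)]
mug [([285.0, 130.0], 0.98)]
pipe_nut [([194.0, 231.0], 0.74)]
rest_top [([258.0, 193.0], 0.87), ([330.0, 237.0], 0.74), ([318.0,
[... 608 characters left out ...]
350.0, 122.0], 0.9), ([278.0, 178.0], 0.81), ([251.0, 251.0], 0.7)]
pliers_grip [([268.0, 167.0], 0.86)]
pliers_jaws [([272.0, 169.0], 0.97)]
clip_ears [([165.0, 184.0], 0.44)]
{'intrinsics': array([[307.67657564,   0.        , 254.31509281],
       [  0.        , 307.67657564, 190.7346418 ],
       [  0.        ,   0.        ,   1.        ]]), 'hand_eye': array([[-3.03218294e-04,  9.52165426e-01,  3.05582900e-01,
         7.77077352e-02],
       [ 9.99999459e-01,  5.92825391e-04, -8.54922550e-04,
        -5.47664136e-05],
       [-9.95184997e-04,  3.05582475e-01, -9.52165091e-01,
        -1.42938103e-01],
       [ 0.00000000e+00,  0.00000000e+00,  0.00000000e+00,
         1.00000000e+00]])}
```

View pics/side1.png

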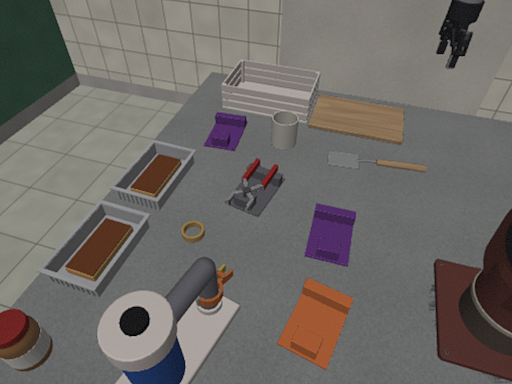

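```bash
python3 -c "
import cv2
a=cv2.imread('pics/top1.png')[80:290,90:410];cv2.imwrite('pics/top1c.png',cv2.resize(a,None,fx=2.5,fy=2.5,interpolation=2))"
```

```text
(no output)
```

View pics/top1c.png

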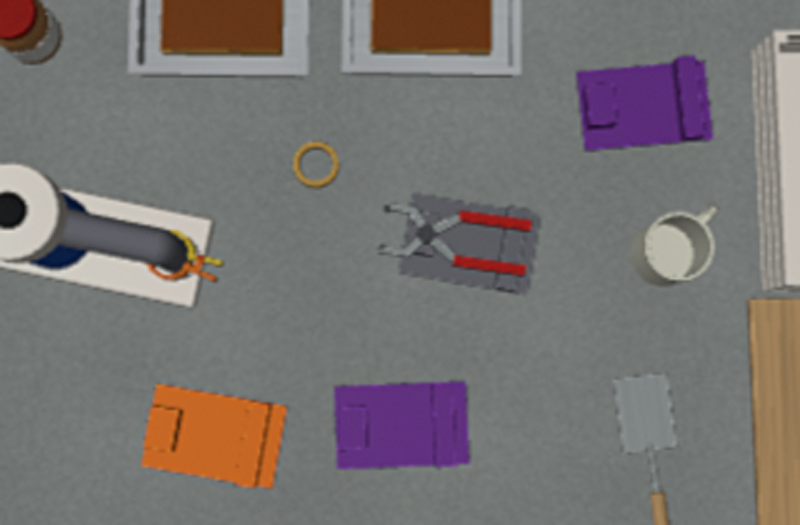

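The side and top views show the pliers (red handles, side ≈(250,186), top ≈(268,168)) on the grey rest. The look-alikes are purple at side (330,237) and (223,132), and orange at (318,321). The clip, with its ears towards the pliers, is at side (220,290) and top (170,187). The grey rest carries the pliers, so I choose that one.

```bash
cat > h.py <<'E'
from station import *
import cv2,numpy as np
from scipy.spatial.transform import Rotation as R
def cam(n,o=None):
    p=camera_params(n);K=p["intrinsics"]
    if n=="wrist":
        o=o or get_obs();T=np.eye(4);T[:3,:3]=R.from_euler("xyz",o["eef_rot"]).as_matrix();T[:3,3]=o["position"]
        C=T@np.array(p["hand_eye"]);return K,C[:3,:3],C[:3,3]
    return K,R.from_euler("xyz",p["orientation"]).as_matrix(),np.array(p["xyz"])
def ray(c,uv):
    K,Rm,t=c;d=np.linalg.inv(K)@[uv[0],uv[1],1];d=Rm@(d*[1,-1,-1]);return t,d/np.linalg.norm(d)
def atz(c,uv,z):
    t,d=ray(c,uv);return t+d*(z-t[2])/d[2]
def proj(c,P):
    K,Rm,t=c;q=(Rm.T@(np.asarray(P)-t))*[1,-1,-1];q=K@q;return q[:2]/q[2]
def tri(L):
    A=0;b=0
    for c,uv in L:
        t,d=ray(c,uv);M=np.eye(3)-np.outer(d,d);A=A+M;b=b+M@t
    return np.linalg.solve(A,b)
def comps(m,n=2,amin=15):
    k,l,s,c=cv2.connectedComponentsWithStats(m.astype(np.uint8));i=sorted(range(1,k),key=lambda i:-s[i,4])[:n]
    return [(c[j],s[j,4],cv2.minAreaRect(np.argwhere(l==j)[:,::-1].astype(np.float32))) for j in i if s[j,4]>=amin]
def red(im):
    h=cv2.cvtColor(im,cv2.COLOR_RGB2HSV);return ((h[...,0]<5)|(h[...,0]>174))&(h[...,1]>170)&(h[...,2]>70)
E
python3 - <<'E'
from h import *
im={n:cv2.imread(f"pics/{n}1.png")[:,:,::-1].copy() for n in("side","top")}
C={n:cam(n) for n in im}
for n,w in(("top",(230,140,320,200)),("side",(230,150,290,215))):
    m=red(im[n]);k=np.zeros_like(m);k[w[1]:w[3],w[0]:w[2]]=1
    for c,a,r in comps(m&k):
        b=cv2.boxPoints(r);print(n,c.round(1),a,[np.round(x,1) for x in r],atz(C[n],c,.055)[:2].round(4))
        if n=="top":
            s=sorted(b,key=lambda p:p[0]);A=(s[0]+s[1])/2;B=(s[2]+s[3])/2;print(A,B,[atz(C[n],q,.062)[:2].round(4) for q in(A,B)])
h=cv2.cvtColor(im["top"],cv2.COLOR_RGB2HSV)
for n,w in(("top",(140,165,185,200)),("side",(190,255,245,325))):
    h=cv2.cvtColor(im[n],cv2.COLOR_RGB2HSV)
    for nm,lo,hi in(("or",5,14),("ye",18,32)):
        m=(h[...,0]>=lo)&(h[...,0]<=hi)&(h[...,1]>140);k=np.zeros_like(m);k[w[1]:w[3],w[0]:w[2]]=1
        p=np.argwhere(m&k)[:,::-1];print(n,nm,len(p),p.min(0),p.max(0),p[p[:,0].argmax()])
a=im["side"][150:330,180:300,::-1];b=im["top"][140:205,140:310,::-1]
a=cv2.resize(a,None,fx=3.3,fy=3.3,interpolation=2)
b=cv2.resize(b,None,fx=2.3,fy=2.3,interpolation=2)
o=np.zeros((600,800,3),np.uint8);o[:a.shape[0],:a.shape[1]]=a;o[:b.shape[0],400:400+b.shape[1]]=b
cv2.imwrite("pics/c2.png",o)
E
```

```text
top [285.8 185.8] 104 [array([285.5, 185.8]), array([27.6,  3.7]), np.float64(8.1)] [ 0.541  -0.2244]
[271.87997 183.84   ] [299.17996 187.73999] [array([ 0.5468, -0.1831]), array([ 0.534 , -0.2631])]
top [287.8 167.8] 103 [array([287.5, 167.7]), array([27.6,  3.6]), np.float64(7.8)] [ 0.5945 -0.2316]
[273.88132 165.8702 ] [301.19168 169.59435] [array([ 0.5999, -0.1901]), array([ 0.5876, -0.2704])]
side [269.1 174.8] 94 [array([269.2, 174.5]), array([ 4.2, 23.4]), np.float64(35.5)] [ 0.5412 -0.2184]
side [250.8 168.4] 87 [array([250.8, 168.4]), array([ 3.8, 23.2]), np.float64(36.9)] [ 0.5945 -0.2274]
top or 72 [150 182] [175 191] [175 191]
top ye 49 [159 172] [178 185] [178 185]
side or 340 [200 270] [232 306] [232 273]
side ye 31 [218 265] [224 277] [224 265]
```

View pics/c2.png

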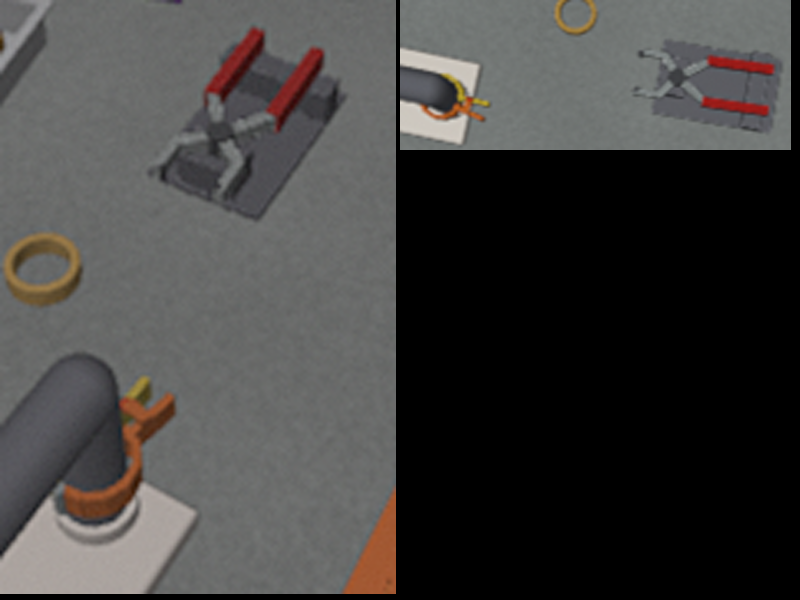

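The crop confirms the red-handled pliers lie on the grey rest, jaws towards the filter. The clip's open ears (yellow, orange) stick out from the pipe towards the pliers.

```bash
cat >> h.py <<'E'
def plan(p,yaw_deg,n,o=None,start=None):
    """rows (rounded) to reach TCP p at yaw, tool down"""
    o=o or get_obs();P=np.array(o["position"]);y=np.degrees(o["eef_rot"][2])
    dy=(y-yaw_deg+180)%360-180;rows=[]
    P0=P.copy()
    for i in range(n):
        goal=P0+(np.array(p)-P0)*(i+1)/n;c,s=np.cos(np.radians(y)),np.sin(np.radians(y))
        d=goal-P;r=[round(1000*(c*d[0]+s*d[1])),round(1000*(s*d[0]-c*d[1])),round(-1000*d[2])]
        t=round(dy*(i+1)/n-sum(q[3] for q in rows),1);rows.append(r+[t])
        P=P+np.array([c*r[0]+s*r[1],s*r[0]-c*r[1],-r[2]])/1000;y-=t
    print(rows,"end",P.round(4),round(y,2));return rows
E
python3 - <<'E'
from h import *
C={n:cam(n) for n in("side","top")}
for a,b in(((232,273),(175,191)),((224,265),(178,185))):
    P=tri([(C["side"],a),(C["top"],b)]);print(P.round(4),proj(C["side"],P).round(1),proj(C["top"],P).round(1))
for a,b in(((269.1,174.8),(285.8,185.8)),((250.8,168.4),(287.8,167.8))): print(tri([(C["side"],a),(C["top"],b)]).round(4))
plan([.57,-.21,.22],81.1,22)
E
```

```text
[0.5286 0.0996 0.0703] [231.6 272.9] [175.1 191.3]
[0.547  0.0905 0.0765] [224.4 265.1] [177.9 184.7]
[ 0.5421 -0.2249  0.049 ]
[ 0.5955 -0.2319  0.0509]
[[23, -14, 1, np.float64(-3.1)], [24, -13, 0, np.float64(-3.0)], [24, -12, 1, np.float64(-3.1)], [25, -10, 0, np.float64(-3.0)], [25, -9, 1, np.float64(-3.1)], [26, -7, 0, np.float64(-3.1)], [26, -7, 1, np.float64(-3.0)], [26, -4, 0, np.float64(-3.1)], [27, -4, 1, np.float64(-3.0)], [27, -2, 0, np.float64(-3.1)], [27, 0, 1, np.float64(-3.1)], [26, 1, 0, np.float64(-3.0)], [27, 2, 1, np.float64(-3.1)], [27, 4, 0, np.float64(-3.0)], [26, 5, 1, np.float64(-3.1)], [26, 7, 0, np.float64(-3.0)], [26, 8, 1, np.float64(-3.1)], [25, 9, 0, np.float64(-3.1)], [25, 11, 1, np.float64(-3.0)], [24, 12, 0, np.float64(-3.1)], [23, 13, 1, np.float64(-3.0)], [23, 15, 0, np.float64(-3.1)]] end [ 0.5703 -0.2099  0.2203] 81.09
```

>>> step_arm --pt "23 -14 1 -3.1" --pt "24 -13 0 -3" --pt "24 -12 1 -3.1" --pt "25 -10 0 -3" --pt "25 -9 1 -3.1" --pt "26 -7 0 -3.1" --pt "26 -7 1 -3" --pt "26 -4 0 -3.1" --pt "27 -4 1 -3" --pt "27 -2 0 -3.1" --gripper 85

```text
time: 1.83
position: [0.3451, -0.4373, 0.2262]
eef_rot: [-3.142, -0.0, 0.78]
force: [0.1, -1.1, 0.6]
gripper_width: 0.085
grasp_force: 0.0
```

>>> step_arm --pt "27 0 1 -3.1" --pt "26 1 0 -3" --pt "27 2 1 -3.1" --pt "27 4 0 -3" --pt "26 5 1 -3.1" --pt "26 7 0 -3" --pt "26 8 1 -3.1" --pt "25 9 0 -3.1" --pt "25 11 1 -3" --pt "24 12 0 -3.1"

```text
time: 2.67
position: [0.5336, -0.2458, 0.2213]
eef_rot: [3.142, -0.0, 1.314]
force: [0.5, -0.1, 0.2]
gripper_width: 0.0851
grasp_force: 0.0
```

>>> step_arm --pt "23 13 1 -3" --pt "23 15 0 -3.1" --pt "0 0 0 0" --pt "0 0 0 0"

```text
time: 3.0
position: [0.5715, -0.2069, 0.2201]
eef_rot: [-3.142, -0.001, 1.421]
force: [-0.7, -0.7, -0.0]
gripper_width: 0.0852
grasp_force: 0.0
```

```bash
cat > look.py <<'E'
from h import *
import sys
o=get_obs();im=snapshot("wrist");cv2.imwrite(f"pics/{sys.argv[1]}.png",im[:,:,::-1]);c=cam("wrist",o)
print(o["position"].round(4),np.degrees(o["eef_rot"]).round(2))
r=comps(red(im))
G=[]
for q,a,rr in r:
    w=atz(c,q,.062);b=sorted(cv2.boxPoints(rr),key=lambda p:p[1]);A,B=(b[0]+b[1])/2,(b[2]+b[3])/2;A,B=atz(c,A,.062),atz(c,B,.062)
    print(q.round(1),a,w.round(4),"ends",A.round(4),B.round(4),"len",np.linalg.norm(A-B).round(4),"dir",np.degrees(np.arctan2(*(A-B)[1::-1])).round(2))
for t in("pliers_grip","pliers_jaws","rest_top","clip_ears","clip"):
    f=find_in("wrist",t);print(t,[(np.round(d["position"],1).tolist(),round(d["conf"],2)) for d in f][:3])
E
python3 look.py w1
```

```text
[ 0.5715 -0.2069  0.2201] [-1.80e+02 -6.00e-02  8.14e+01]
[280.1 187.4] 878 [ 0.595  -0.2257  0.062 ] ends [ 0.6011 -0.1864  0.062 ] [ 0.5885 -0.2684  0.062 ] len 0.083 dir 81.3
[229.4 187.7] 847 [ 0.5435 -0.2181  0.062 ] ends [ 0.5509 -0.1769  0.062 ] [ 0.5362 -0.2603  0.062 ] len 0.0847 dir 79.97
pliers_grip [([263.5, 132.9], 0.94)]
pliers_jaws [([266.1, 137.1], 0.86), ([257.4, 150.8], 0.49)]
rest_top [([51.7, 107.8], 0.94), ([415.9, 267.2], 0.68), ([259.8, 152.4], 0.59)]
clip_ears []
clip []
```

View pics/w1.png

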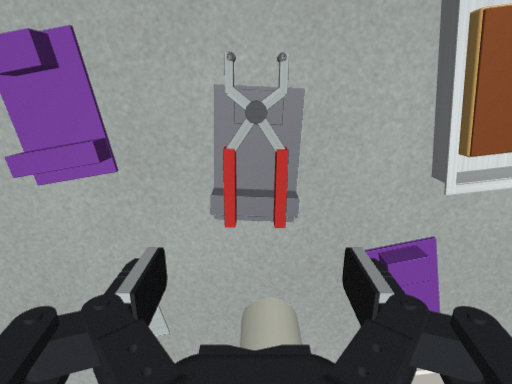

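The wrist view shows the open pliers centred at pixel ≈(256,150), with handles at columns 229 and 280, pivot at (256,111) and nibs at (230,57) and (282,57). Next I check the height.

Run:
```python
from h import *
c=cam("wrist");t=cam("top")
for a,b in(((280.1,187.4),(287.8,167.8)),((229.4,187.7),(285.8,185.8))):print(tri([(c,a),(t,b)]).round(4))
for z in(.046,.052,.056,.062):
    l,r,pv,n1,n2=[atz(c,q,z)for q in((229.4,187.7),(280.1,187.4),(256,111),(230,57),(282,57))]
    print(z,"sep",np.linalg.norm(l-r).round(4),"mid",((l+r)/2).round(4),"pivot",pv.round(4),"nibsep",np.linalg.norm(n1-n2).round(4),"piv-nib",np.linalg.norm((n1+n2)/2-pv).round(4),"dir",np.degrees(np.arctan2(*((n1+n2)/2-(l+r)/2)[1::-1])).round(2))
```

```text
[ 0.5935 -0.2311  0.0593]
[ 0.5408 -0.2243  0.0553]
0.046 sep 0.0548 mid [ 0.5666 -0.2311  0.046 ] pivot [ 0.5803 -0.1521  0.046 ] nibsep 0.0494 piv-nib 0.0498 dir 80.48
0.052 sep 0.0537 mid [ 0.5669 -0.2293  0.052 ] pivot [ 0.5804 -0.1518  0.052 ] nibsep 0.0485 piv-nib 0.0488 dir 80.48
0.056 sep 0.053 mid [ 0.567 -0.228  0.056] pivot [ 0.5804 -0.1515  0.056 ] nibsep 0.0479 piv-nib 0.0482 dir 80.48
0.062 sep 0.052 mid [ 0.5673 -0.2262  0.062 ] pivot [ 0.5804 -0.1512  0.062 ] nibsep 0.0469 piv-nib 0.0473 dir 80.48
```

Run:
```python
from h import *
plan([.5697,-.214,.025],80.6,10)
```

```text
[[0, 0, 20, np.float64(0.0)], [-1, 0, 19, np.float64(0.1)], [0, 0, 20, np.float64(0.0)], [0, 0, 19, np.float64(0.1)], [-1, 0, 20, np.float64(0.0)], [0, 0, 19, np.float64(0.0)], [0, 0, 20, np.float64(0.1)], [-1, 0, 19, np.float64(0.0)], [0, 0, 20, np.float64(0.1)], [0, 0, 19, np.float64(0.0)]] end [ 0.5693 -0.2138  0.0254] 80.6
```

>>> step_arm --pt "-1 0 20 0.1" --pt "-1 0 20 0.1" --pt "-1 0 20 0.1" --pt "0 0 20 0.1" --pt "0 0 20 0" --pt "0 0 20 0" --pt "0 0 20 0" --pt "0 0 20 0" --pt "0 0 20 0" --pt "0 0 15 0"

```text
time: 4.13
position: [0.5689, -0.2134, 0.0238]
eef_rot: [-3.14, 0.0, 1.407]
force: [0.9, -0.3, 0.3]
gripper_width: 0.0851
grasp_force: 0.0
```

>>> step_arm --pt "0 0 0 0" --pt "0 0 0 0" --pt "0 0 0 0" --pt "0 0 0 0" --pt "0 0 0 0" --pt "0 0 0 0" --pt "0 0 0 0" --pt "0 0 0 0" --gripper 57

```text
time: 4.8
position: [0.5706, -0.2135, 0.0268]
eef_rot: [3.14, 0.001, 1.408]
force: [-1.3, -1.4, 6.9]
gripper_width: 0.0575
grasp_force: 8.1
```

>>> step_arm --pt "0 0 -4 0" --pt "0 0 -8 0" --pt "0 0 -14 0" --pt "0 0 -18 0" --pt "0 0 -18 0" --pt "0 0 -18 0" --pt "0 0 -14 0" --pt "0 0 -8 0" --pt "0 0 0 0"

```text
time: 5.55
position: [0.5711, -0.2131, 0.1302]
eef_rot: [3.138, 0.001, 1.409]
force: [0.7, -0.2, -1.8]
gripper_width: 0.0568
grasp_force: 7.4
```

```bash
python3 look.py w2; python3 -c "
from h import *
o=get_obs();print(o['force'].round(2),o['torque'].round(3),o['gripper_width'],o['grasp_force'])"
```

```text
[ 0.5711 -0.2131  0.1302] [1.7978e+02 5.0000e-02 8.0700e+01]
[302.4 277.4] 4395 [ 0.5984 -0.2806  0.062 ] ends [ 0.6131 -0.2181  0.062 ] [ 0.5839 -0.3475  0.062 ] len 0.1327 dir 77.28
[205.2 277.2] 4371 [ 0.5224 -0.2677  0.062 ] ends [ 0.5288 -0.204   0.062 ] [ 0.5163 -0.336   0.062 ] len 0.1326 dir 84.56
pliers_grip [([262.6, 164.6], 0.81)]
pliers_jaws [([240.4, 167.0], 0.93)]
rest_top [([21.3, 137.3], 0.97), ([258.2, 172.6], 0.69), ([461.7, 296.8], 0.68)]
clip_ears []
clip []
[-0.44 -0.33 -2.14] [-0.014  0.041  0.034] 0.056996975232745065 7.350561713101342
```

View pics/w2.png

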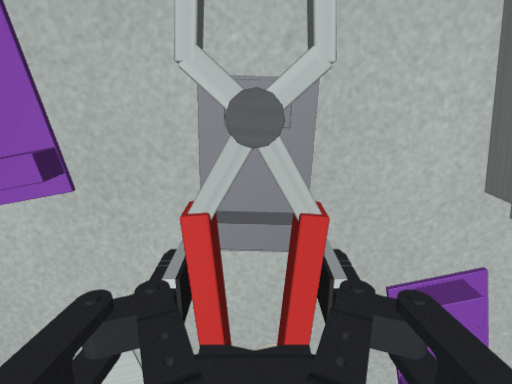

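The pliers are held level with the jaws open (pivot at (256,118)). Now I move to where the wrist camera can see the clip.

Run:
```python
from h import *
plan([.516,-.025,.27],80,10)
p=np.linalg.inv(np.array(camera_params("wrist")["hand_eye"]))
K=camera_params("wrist")["intrinsics"]
for Z in(-23,-28,-33,-38):
  for X in(64,114):
    q=(p@[X/1000,0,Z/1000,1])[:3]*[1,-1,-1];q=K@q;print(X,Z,(q[:2]/q[2]).round(1))
```

```text
[[18, -8, -14, np.float64(0.1)], [17, -9, -15, np.float64(0.0)], [18, -8, -14, np.float64(0.1)], [18, -8, -14, np.float64(0.1)], [17, -9, -15, np.float64(0.1)], [18, -8, -14, np.float64(0.0)], [17, -8, -15, np.float64(0.1)], [18, -9, -14, np.float64(0.1)], [18, -8, -14, np.float64(0.0)], [17, -9, -15, np.float64(0.1)]] end [ 0.5158 -0.0251  0.2703] 80.0
64 -23 [255.7 130.2]
114 -23 [255.8 -20.8]
64 -28 [255.7 131.8]
114 -28 [255.9 -26.2]
64 -33 [255.8 133.5]
114 -33 [256.  -32.2]
64 -38 [255.9 135.5]
114 -38 [256.1 -38.8]
```

>>> step_arm --pt "10 -5 -14 0" --pt "18 -8 -14 0.1" --pt "18 -9 -15 0.1" --pt "18 -8 -14 0.1" --pt "18 -8 -14 0.1" --pt "18 -9 -15 0.1" --pt "18 -8 -14 0.1" --pt "18 -8 -14 0.1" --pt "18 -9 -14 0" --pt "18 -8 -12 0"

```text
time: 6.68
position: [0.5193, -0.0288, 0.2677]
eef_rot: [-3.141, 0.0, 1.396]
force: [0.6, 0.9, -1.2]
gripper_width: 0.0574
grasp_force: 7.3
```

>>> step_arm --pt "5 -4 0 0" --pt "0 0 0 0" --pt "0 0 0 0" --pt "0 0 0 0"

```text
time: 7.02
position: [0.5165, -0.0258, 0.2661]
eef_rot: [-3.14, 0.0, 1.394]
force: [-0.5, -0.5, -3.1]
gripper_width: 0.0566
grasp_force: 7.4
```

```bash
python3 look.py w3;python3 -c "
from station import *
import cv2
cv2.imwrite('pics/top3.png',snapshot('top')[:,:,::-1]);cv2.imwrite('pics/side3.png',snapshot('side')[:,:,::-1])"
```

```text
[ 0.5165 -0.0258  0.2661] [-1.799e+02  3.000e-02  7.990e+01]
[302.6 277.4] 4406 [ 0.5509 -0.1868  0.062 ] ends [ 0.5762 -0.0854  0.062 ] [ 0.5256 -0.2964  0.062 ] len 0.217 dir 76.49
[205.3 277.3] 4364 [ 0.4261 -0.1644  0.062 ] ends [ 0.438  -0.0598  0.062 ] [ 0.4124 -0.276   0.062 ] len 0.2177 dir 83.25
pliers_grip [([240.2, 169.5], 0.88)]
pliers_jaws [([268.3, 166.9], 0.72)]
rest_top [([145.7, 219.1], 0.78), ([99.1, 65.5], 0.74), ([333.3, 233.2], 0.67)]
clip_ears [([264.1, 20.2], 0.88)]
clip [([261.0, 15.6], 0.79)]
```

View pics/w3.png

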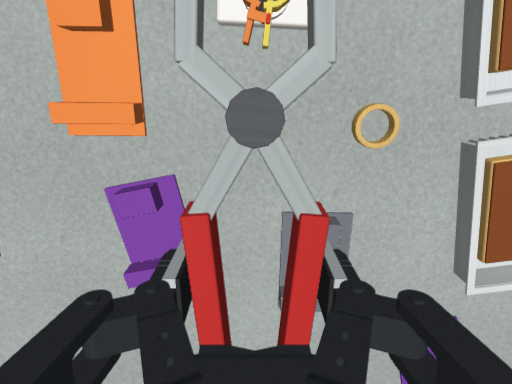

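The wrist view shows the clip's ears between the open jaws at the top edge: orange tip at ≈(248,42), yellow tip at ≈(266,45). I'll back off 50 mm to see the whole clip.

>>> step_arm --pt "-15 0 0 0" --pt "-20 0 0 0" --pt "-15 0 0 0" --pt "0 0 0 0" --pt "0 0 0 0" --pt "0 0 0 0"

```text
time: 7.92
position: [0.5082, -0.0728, 0.2674]
eef_rot: [3.142, -0.0, 1.397]
force: [-0.4, -0.3, -2.0]
gripper_width: 0.0572
grasp_force: 7.3
```

```bash
python3 look.py w4 | head -1;python3 -c "
import cv2
a=cv2.imread('pics/w4.png')[0:140,170:350];cv2.imwrite('pics/w4c.png',cv2.resize(a,None,fx=4.2,fy=4.2,interpolation=2))"
```

```text
[ 0.5082 -0.0728  0.2674] [ 1.7999e+02 -3.0000e-02  8.0020e+01]
```

View pics/w4c.png

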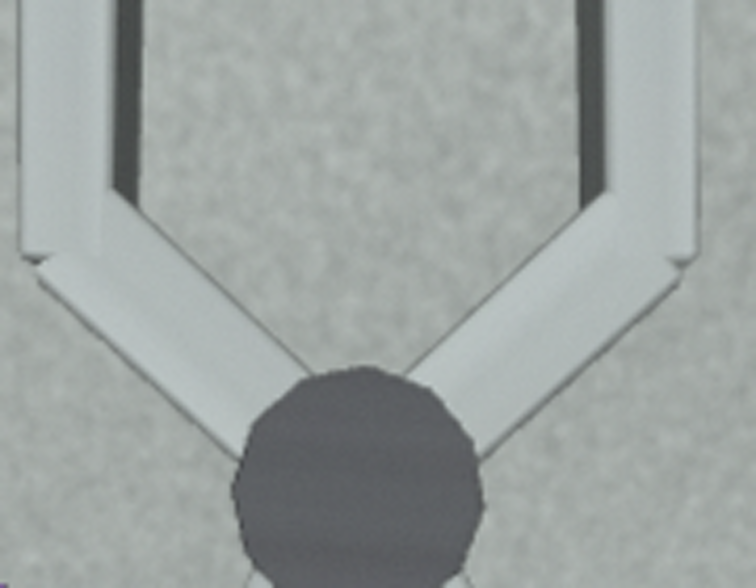

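I moved the wrong way: this crop shows only the jaw roots and table. I'll go forward instead; everything held stays above 0.27 m.

>>> step_arm --pt "15 0 0 0" --pt "20 0 0 0" --pt "20 0 0 0" --pt "20 0 0 0" --pt "15 0 0 0" --pt "0 0 0 0" --pt "0 0 0 0" --pt "0 0 0 0"

```text
time: 8.88
position: [0.5237, 0.0145, 0.2672]
eef_rot: [-3.141, 0.0, 1.396]
force: [-0.5, -0.6, -2.4]
gripper_width: 0.0569
grasp_force: 7.4
```

```bash
python3 look.py w5 | head -1;python3 -c "
import cv2
a=cv2.imread('pics/w5.png')[0:140,170:350];cv2.imwrite('pics/w5c.png',cv2.resize(a,None,fx=4.2,fy=4.2,interpolation=2))"
```

```text
[0.5237 0.0145 0.2672] [-1.7999e+02  2.0000e-02  7.9980e+01]
```

View pics/w5c.png

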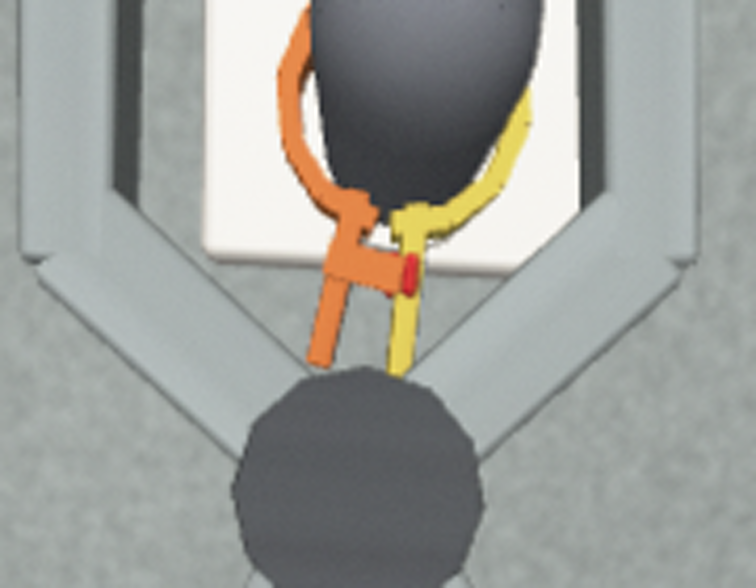

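The crop shows the open ears: orange tip at full-image (246,87), yellow tip at (265,89), bases at (254,54) and (268,56). The jaws lie on either side.

Run:
```python
from h import *
o=get_obs();c=cam("wrist",o);C={n:cam(n) for n in("side","top")}
ot,ob,yt,yb=(246.2,86.9),(254.5,53.6),(265.2,89.3),(268.1,56)
print("tri",tri([(c,ot),(C["side"],(232,273))]).round(4),tri([(c,yt),(C["side"],(224,265))]).round(4))
o3=dict(o);o3["position"]=np.array([.5165,-.0258,.2661]);o3["eef_rot"]=np.radians([-179.9,.03,79.9]);c3=cam("wrist",o3)
print("tri3",tri([(c,ot),(c3,(248,42))]).round(4),tri([(c,yt),(c3,(266,45))]).round(4))
for z in(.06,.07,.075,.08,.085,.09):
    a,b,d,e=[atz(c,q,z) for q in(ot,ob,yt,yb)]
    t=(a+d)/2;m=(b+e)/2;L=np.linalg.norm(m-t);u=(m-t)/L
    A=a+(b-a)*10/34;D=d+(e-d)*10/34
    print(z,"tipmid",t.round(4),"L",L.round(4),"yaw",np.degrees(np.arctan2(u[1],u[0])).round(1),"sep tip/base/at bite",[np.linalg.norm(x-y).round(4) for x,y in((a,d),(b,e),(A,D))],"ears",(t+.010*u).round(4))
    print("  side",proj(C["side"],a).round(1),proj(C["side"],d).round(1))
```

```text
tri [0.529  0.0976 0.0667] [0.5479 0.0917 0.078 ]
tri3 [0.5306 0.0973 0.0827] [0.5483 0.0918 0.0793]
0.06 tipmid [0.5391 0.0949 0.06  ] L 0.0336 yaw 70.0 sep tip/base/at bite [np.float64(0.0207), np.float64(0.0144), np.float64(0.0188)] ears [0.5425 0.1043 0.06  ]
  side [231.8 274.9] [223.7 269.9]
0.07 tipmid [0.539  0.0948 0.07  ] L 0.0326 yaw 70.0 sep tip/base/at bite [np.float64(0.0201), np.float64(0.014), np.float64(0.0183)] ears [0.5424 0.1042 0.07  ]
  side [231.5 272.1] [223.6 267.2]
0.075 tipmid [0.539  0.0947 0.075 ] L 0.0321 yaw 70.0 sep tip/base/at bite [np.float64(0.0198), np.float64(0.0138), np.float64(0.018)] ears [0.5424 0.1041 0.075 ]
  side [231.4 270.7] [223.6 265.8]
0.08 tipmid [0.539  0.0947 0.08  ] L 0.0317 yaw 70.0 sep tip/base/at bite [np.float64(0.0195), np.float64(0.0136), np.float64(0.0178)] ears [0.5424 0.1041 0.08  ]
  side [231.3 269.3] [223.5 264.5]
0.085 tipmid [0.5389 0.0946 0.085 ] L 0.0312 yaw 70.0 sep tip/base/at bite [np.float64(0.0192), np.float64(0.0134), np.float64(0.0175)] ears [0.5423 0.104  0.085 ]
  side [231.2 267.8] [223.5 263.1]
0.09 tipmid [0.5389 0.0946 0.09  ] L 0.0307 yaw 70.0 sep tip/base/at bite [np.float64(0.0189), np.float64(0.0132), np.float64(0.0172)] ears [0.5423 0.104  0.09  ]
  side [231.  266.3] [223.4 261.7]
```

Run:
```python
from h import *
c=cam("wrist")
e=np.array([.5424,.104,.075])
for q in((266.4,24),(266.4,18),(236.7,21),(296.2,26)):
    p=atz(c,q,.07);print(q,p.round(4),np.linalg.norm((p-e)[:2]).round(4),np.degrees(np.arctan2(*(p-e)[1::-1])).round(1))
ot,ob,yt,yb=[atz(c,q,.075) for q in((246.2,86.9),(254.5,53.6),(265.2,89.3),(268.1,56))]
print([np.degrees(np.arctan2(*(b-a)[1::-1])).round(1) for a,b in((ot,ob),(yt,yb))])
plan([.5085,-.0069,.11],73,10)
```

```text
(266.4, 24) [0.5599 0.1522 0.07  ] 0.0512 70.1
(266.4, 18) [0.5607 0.1574 0.07  ] 0.0564 71.0
(236.7, 21) [0.5315 0.1599 0.07  ] 0.057 101.1
(296.2, 26) [0.5887 0.1452 0.07  ] 0.062 41.7
[np.float64(64.8), np.float64(75.3)]
[[-2, -1, 16, np.float64(0.7)], [-3, -1, 15, np.float64(0.7)], [-2, -1, 16, np.float64(0.7)], [-3, -1, 16, np.float64(0.7)], [-2, -1, 16, np.float64(0.7)], [-2, -1, 15, np.float64(0.7)], [-3, -1, 16, np.float64(0.7)], [-2, -1, 16, np.float64(0.7)], [-3, -1, 16, np.float64(0.6)], [-2, -1, 15, np.float64(0.7)]] end [ 0.5085 -0.0065  0.1103] 73.04
```

Run:
```python
from h import *
plan([.5027,-.005,.11],70,10)
```

```text
[[-2, -2, 16, np.float64(1.0)], [-3, -1, 15, np.float64(1.0)], [-2, -2, 16, np.float64(1.0)], [-2, -2, 16, np.float64(1.0)], [-3, -1, 16, np.float64(1.0)], [-2, -2, 15, np.float64(1.0)], [-3, -1, 16, np.float64(1.0)], [-2, -2, 16, np.float64(1.0)], [-3, -1, 16, np.float64(0.9)], [-2, -1, 15, np.float64(1.0)]] end [ 0.5031 -0.005   0.1103] 70.04
```

>>> step_arm --pt "-2 -2 8 1" --pt "-3 -1 16 1" --pt "-2 -2 16 1" --pt "-2 -2 16 1" --pt "-3 -1 16 1" --pt "-2 -2 16 1" --pt "-3 -1 16 1" --pt "-2 -2 16 1" --pt "-3 -1 16 1" --pt "-2 -1 15 1"

```text
time: 10.02
position: [0.5024, -0.005, 0.1149]
eef_rot: [-3.141, 0.0, 1.219]
force: [0.1, -0.4, -1.2]
gripper_width: 0.057
grasp_force: 7.4
```

>>> step_arm --pt "0 0 6 0" --pt "0 0 0 0" --pt "0 0 0 0" --pt "0 0 0 0"

```text
time: 10.35
position: [0.5039, -0.0042, 0.1112]
eef_rot: [3.14, -0.001, 1.222]
force: [0.9, 0.4, -0.4]
gripper_width: 0.0572
grasp_force: 7.3
```

Run:
```python
from h import *
o=get_obs();print(o["position"].round(4),np.degrees(o["eef_rot"]).round(2))
a=snapshot("top")[130:230,110:290,::-1];b=snapshot("side")[150:330,150:330,::-1];w=snapshot("wrist")[0:140,170:350,::-1]
r=lambda x,f:cv2.resize(x,None,fx=f,fy=f,interpolation=2)
a,b,w=r(a,2.2),r(b,2.2),r(w,2.2)
q=np.zeros((600,800,3),np.uint8)
q[:a.shape[0],:a.shape[1]]=a;q[:b.shape[0],400:400+b.shape[1]]=b;q[225:225+w.shape[0],:w.shape[1]]=w
cv2.imwrite("pics/m6.png",q)
plan([.5027,-.005,.044],70,6)
```

```text
[ 0.5039 -0.0042  0.1112] [ 1.7993e+02 -3.0000e-02  7.0020e+01]
[[0, 0, 11, np.float64(0.0)], [0, 0, 11, np.float64(0.0)], [-1, 0, 12, np.float64(0.0)], [0, -1, 11, np.float64(0.0)], [0, 0, 11, np.float64(0.0)], [0, 0, 11, np.float64(0.0)]] end [ 0.5025 -0.0049  0.0441] 70.0
```

View pics/m6.png

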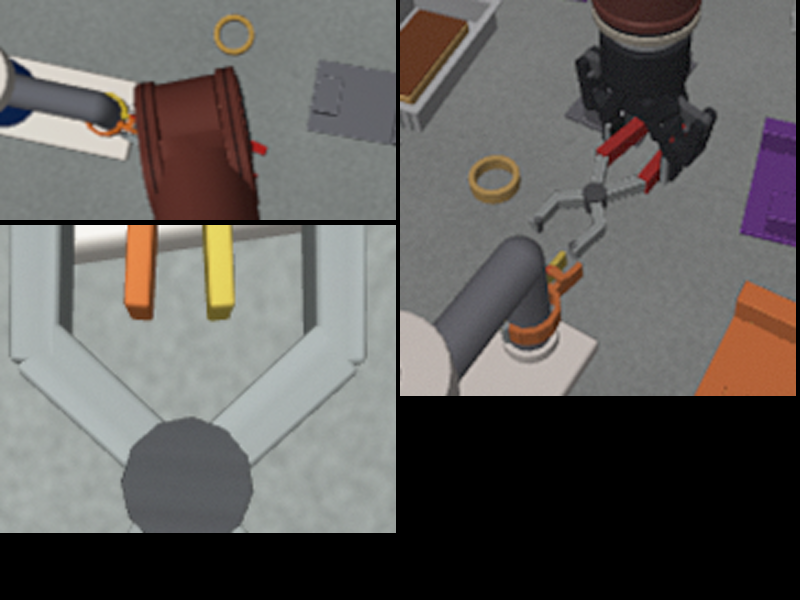

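In the wrist tile the ears lie between the jaws, about 2 mm left of centre. The side tile shows the open jaws just short of and above the ears. I shift −2 mm in tool y and descend.

>>> step_arm --pt "-1 -1 8 0" --pt "0 -1 8 0" --pt "0 -1 8 0" --pt "0 0 8 0" --pt "0 0 8 0" --pt "0 0 8 0" --pt "0 0 0 0" --pt "0 0 0 0"

```text
time: 11.17
position: [0.4997, -0.0042, 0.0617]
eef_rot: [-3.14, 0.0, 1.222]
force: [-0.4, 0.8, -1.2]
gripper_width: 0.0574
grasp_force: 7.4
```

>>> step_arm --pt "0 0 5 0" --pt "0 0 5 0" --pt "0 0 5 0" --pt "0 0 4 0" --pt "0 0 0 0" --pt "0 0 0 0"

```text
time: 11.67
position: [0.4998, -0.0043, 0.0431]
eef_rot: [-3.141, 0.0, 1.222]
force: [1.1, -0.8, -1.2]
gripper_width: 0.0571
grasp_force: 7.3
```

Run:
```python
from h import *
o=get_obs();print(o["position"].round(4),o["force"].round(2),o["torque"].round(3))
b=snapshot("side");w=snapshot("wrist");cv2.imwrite("pics/s7.png",b[:,:,::-1])
b=b[210:310,160:270,::-1];w=w[0:140,170:350,::-1]
r=lambda x,f:cv2.resize(x,None,fx=f,fy=f,interpolation=2)
b,w=r(b,4),r(w,1.9)
q=np.zeros((450,800,3),np.uint8);q[:b.shape[0],:b.shape[1]]=b;q[:w.shape[0],450:450+w.shape[1]]=w
cv2.imwrite("pics/m7.png",q)
```

```text
[ 0.4998 -0.0043  0.0431] [ 1.06 -0.78 -1.2 ] [-0.03  -0.024 -0.04 ]
```

View pics/m7.png

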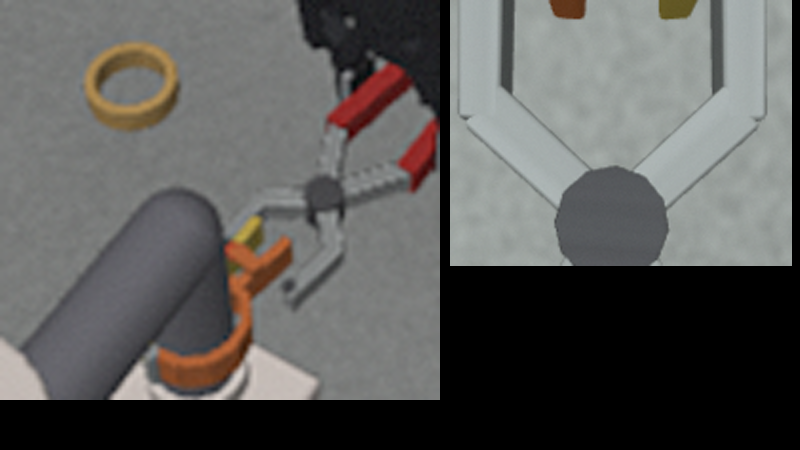

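The side tile shows the jaws down on either side of the ears. In the wrist tile the ears sit about 2 mm right of the jaw centre, so I correct and start squeezing, raising a little to offset the pads' forward swing.

>>> step_arm --pt "0 2 0 0" --pt "0 0 -1 0" --pt "0 0 -1 0" --pt "0 0 0 0" --pt "0 0 0 0" --pt "0 0 0 0" --gripper 44

```text
time: 12.27
position: [0.502, -0.0051, 0.0454]
eef_rot: [3.141, 0.0, 1.221]
force: [0.2, -1.7, -1.4]
gripper_width: 0.0442
grasp_force: 11.4
```

>>> step_arm --pt "0 0 0 0" --pt "0 0 -1 0" --pt "0 0 0 0" --pt "0 0 0 0" --pt "0 0 0 0" --gripper 37

```text
time: 12.68
position: [0.5021, -0.0049, 0.0464]
eef_rot: [3.141, -0.0, 1.222]
force: [1.2, -0.2, -1.9]
gripper_width: 0.0371
grasp_force: 11.0
```

>>> step_arm --pt "0 0 0 0" --pt "0 0 -1 0" --pt "0 0 0 0" --pt "0 0 0 0" --pt "0 0 0 0" --gripper 33

```text
time: 13.1
position: [0.5019, -0.005, 0.0473]
eef_rot: [3.142, -0.0, 1.222]
force: [1.1, -1.1, -2.4]
gripper_width: 0.0333
grasp_force: 14.8
```

>>> step_arm --pt "0 0 0 0" --pt "0 0 0 0" --pt "0 0 0 0" --pt "0 0 0 0" --gripper 31

```text
time: 13.43
position: [0.5018, -0.0052, 0.0473]
eef_rot: [-3.141, 0.0, 1.221]
force: [0.0, -2.6, -2.0]
gripper_width: 0.0316
grasp_force: 20.8
```

>>> step_arm --pt "0 0 0 0" --pt "0 0 0 0" --pt "0 0 0 0" --pt "0 0 0 0" --gripper 29

```text
time: 13.77
position: [0.5017, -0.0054, 0.0472]
eef_rot: [-3.141, 0.0, 1.221]
force: [-0.8, -5.6, -2.5]
gripper_width: 0.0298
grasp_force: 27.2
```

>>> step_arm --pt "0 0 0 0" --pt "0 0 0 0" --pt "0 0 0 0" --pt "0 0 0 0" --pt "0 0 0 0" --gripper 27

```text
time: 14.18
position: [0.5016, -0.0056, 0.0472]
eef_rot: [-3.141, 0.001, 1.221]
force: [-1.1, -6.0, -1.8]
gripper_width: 0.0277
grasp_force: 33.5
```

>>> step_arm --pt "0 0 0 0" --pt "0 0 0 0" --pt "0 0 0 0" --pt "0 0 0 0" --gripper 26

```text
time: 14.52
position: [0.5016, -0.0057, 0.0472]
eef_rot: [-3.141, 0.001, 1.221]
force: [-1.0, -5.5, -2.2]
gripper_width: 0.0267
grasp_force: 36.7
```

>>> step_arm --pt "0 0 0 0" --pt "0 0 1 0" --pt "0 0 1 0" --pt "0 0 1 0" --pt "0 0 1 0" --pt "0 0 0 0" --pt "0 0 0 0" --pt "0 0 0 0" --gripper 57

```text
time: 15.18
position: [0.5019, -0.0049, 0.0433]
eef_rot: [-3.142, -0.0, 1.222]
force: [0.2, 0.2, -1.3]
gripper_width: 0.057
grasp_force: 7.4
```

Run:
```python
from h import *
w=snapshot("wrist")[0:50,200:310]
h=cv2.cvtColor(w,cv2.COLOR_RGB2HSV)
for nm,lo,hi in(("or",3,15),("ye",20,34)):
    m=(h[...,0]>=lo)&(h[...,0]<=hi)&(h[...,1]>130)
    for r in(0,2,4,6,8,12):
        x=np.where(m[r])[0]+200;print(nm,r,(x.min(),x.max()) if len(x) else None)
w=snapshot("wrist");h=cv2.cvtColor(w,cv2.COLOR_RGB2HSV)
for r in(2,6,40):print(r,["%d"%v for v in w[r,200:312:4].mean(1)])
```

```text
or 0 (np.int64(232), np.int64(248))
or 2 (np.int64(232), np.int64(248))
or 4 (np.int64(233), np.int64(248))
or 6 (np.int64(233), np.int64(248))
or 8 (np.int64(234), np.int64(248))
or 12 None
ye 0 (np.int64(260), np.int64(276))
ye 2 (np.int64(260), np.int64(275))
ye 4 (np.int64(259), np.int64(275))
ye 6 (np.int64(259), np.int64(274))
ye 8 (np.int64(259), np.int64(274))
ye 12 None
2 ['70', '93', '154', '154', '157', '156', '161', '164', '57', '60', '60', '58', '52', '154', '155', '73', '72', '73', '74', '83', '159', '157', '160', '161', '158', '157', '153', '76']
6 ['69', '93', '153', '156', '157', '155', '158', '158', '139', '60', '62', '60', '52', '160', '154', '73', '75', '74', '72', '131', '160', '163', '163', '160', '160', '159', '152', '78']
40 ['69', '156', '157', '158', '158', '155', '156', '162', '158', '159', '158', '165', '164', '157', '158', '157', '152', '153', '157', '155', '157', '164', '159', '153', '157', '161', '161', '96']
```

The ears' outer width fell from 78 to 44 px, about 14.5 mm, and stays there after release, so the clip is shut. I lift out and check whether the pliers slid in the grip.

>>> step_arm --pt "0 0 -4 0" --pt "0 0 -8 0" --pt "0 0 -12 0" --pt "0 0 -16 0" --pt "0 0 -20 0" --pt "0 0 -20 0" --pt "0 0 -20 0" --pt "0 0 -12 0" --pt "0 0 0 0" --pt "0 0 0 0"

```text
time: 16.12
position: [0.5022, -0.0051, 0.1559]
eef_rot: [3.14, -0.0, 1.221]
force: [0.5, -0.1, -2.5]
gripper_width: 0.0567
grasp_force: 7.4
```

```bash
cat > piv.py <<'E'
from h import *
def info(im):
    g=im.mean(2);m=(np.abs(g-g[118,256])<14)&(np.ptp(im.astype(int),axis=2)<14);k=np.zeros_like(m);k[75:165,215:300]=1
    m=cv2.morphologyEx((m&k).astype(np.uint8),cv2.MORPH_OPEN,np.ones((9,9)))
    c=comps(m,1)[0];r=sorted(comps(red(im)),key=lambda t:t[0][0])
    print("pivot",c[0].round(1),c[1],"red",[(t[0].round(1),t[1]) for t in r])
if __name__=="__main__":
    info(cv2.imread("pics/w2.png")[:,:,::-1].copy());info(cv2.imread("pics/w5.png")[:,:,::-1].copy())
    im=snapshot("wrist");cv2.imwrite("pics/w8.png",im[:,:,::-1]);info(im)
    plan([.5706,-.2135,.125],80.65,12)
E
python3 piv.py
python3 - <<'E'
from h import *
im=cv2.imread("pics/w8.png");h=cv2.cvtColor(im,cv2.COLOR_BGR2HSV)[:120,190:330]
for nm,lo,hi in(("or",3,15),("ye",20,34)):
    m=(h[...,0]>=lo)&(h[...,0]<=hi)&(h[...,1]>130)
    for r in range(0,60,8):
        x=np.where(m[r])[0]+190;print(nm,r,(x.min(),x.max()) if len(x) else None)
E
```

```text
pivot [254.7 117.3] 2753 red [(array([205.2, 277.2]), np.int32(4371)), (array([302.4, 277.4]), np.int32(4395))]
pivot [254.9 117.3] 2712 red [(array([205.3, 277.3]), np.int32(4365)), (array([302.6, 277.5]), np.int32(4411))]
pivot [255.3 117. ] 2717 red [(array([205.2, 277.2]), np.int32(4376)), (array([302.3, 277.5]), np.int32(4412))]
[[-14, 11, 2, np.float64(-0.9)], [-15, 11, 3, np.float64(-0.9)], [-15, 11, 2, np.float64(-0.9)], [-14, 11, 3, np.float64(-0.9)], [-15, 10, 2, np.float64(-0.8)], [-16, 11, 3, np.float64(-0.9)], [-15, 10, 2, np.float64(-0.9)], [-15, 9, 3, np.float64(-0.9)], [-16, 10, 2, np.float64(-0.9)], [-16, 9, 3, np.float64(-0.9)], [-16, 9, 2, np.float64(-0.9)], [-16, 9, 3, np.float64(-0.9)]] end [ 0.5708 -0.2136  0.1249] 80.69
or 0 (np.int64(242), np.int64(270))
or 8 (np.int64(242), np.int64(270))
or 16 (np.int64(243), np.int64(251))
or 24 (np.int64(243), np.int64(251))
or 32 (np.int64(243), np.int64(251))
or 40 (np.int64(243), np.int64(250))
or 48 (np.int64(243), np.int64(250))
or 56 None
ye 0 None
ye 8 None
ye 16 (np.int64(257), np.int64(265))
ye 24 (np.int64(257), np.int64(265))
ye 32 (np.int64(257), np.int64(265))
ye 40 (np.int64(257), np.int64(264))
ye 48 (np.int64(257), np.int64(263))
ye 56 None
```

The pliers did not slip in the grip, and the ears are parallel and shut. Returning to the rest.

>>> step_arm --pt "-14 11 2 -0.9" --pt "-15 11 3 -0.9" --pt "-15 11 2 -0.9" --pt "-14 11 3 -0.9" --pt "-15 10 2 -0.8" --pt "-16 11 3 -0.9" --pt "-15 10 2 -0.9" --pt "-15 9 3 -0.9" --pt "-16 10 2 -0.9" --pt "-16 9 3 -0.9"

```text
time: 17.0
position: [0.5588, -0.1793, 0.1285]
eef_rot: [-3.139, -0.0, 1.378]
force: [-0.5, 1.1, -0.3]
gripper_width: 0.0571
grasp_force: 7.4
```

>>> step_arm --pt "-16 9 2 -0.9" --pt "-16 9 3 -0.9" --pt "0 0 0 0" --pt "0 0 0 0" --pt "0 0 0 0"

```text
time: 17.42
position: [0.5705, -0.2125, 0.1241]
eef_rot: [-3.14, -0.001, 1.409]
force: [1.0, -0.3, -1.3]
gripper_width: 0.057
grasp_force: 7.3
```

Run:
```python
from h import *
plan([.5706,-.2135,.035],80.65,6)
```

```text
[[0, 0, 15, np.float64(0.0)], [0, 0, 15, np.float64(0.0)], [-1, 0, 15, np.float64(0.0)], [0, 0, 14, np.float64(0.0)], [0, 0, 15, np.float64(0.1)], [0, 0, 15, np.float64(-0.0)]] end [ 0.5703 -0.2135  0.0351] 80.61
```

>>> step_arm --pt "0 0 15 0" --pt "0 0 15 0" --pt "-1 0 15 0" --pt "0 0 15 0" --pt "0 0 15 0" --pt "0 0 12 0" --pt "0 0 3 0" --pt "0 0 0 0"

```text
time: 18.08
position: [0.5703, -0.2135, 0.0344]
eef_rot: [-3.14, -0.001, 1.409]
force: [-0.2, 0.4, -1.1]
gripper_width: 0.0574
grasp_force: 7.4
```

>>> step_arm --pt "0 0 2 0" --pt "0 0 2 0" --pt "0 0 1 0" --pt "0 0 1 0" --pt "0 0 0 0"

```text
time: 18.5
position: [0.571, -0.2145, 0.0295]
eef_rot: [3.141, 0.0, 1.408]
force: [0.1, 0.1, -2.5]
gripper_width: 0.0569
grasp_force: 7.4
```

>>> step_arm --pt "0 0 1 0" --pt "0 0 1 0" --pt "0 0 0 0" --pt "0 0 0 0"

```text
time: 18.83
position: [0.5709, -0.2144, 0.0273]
eef_rot: [-3.141, -0.0, 1.408]
force: [-0.1, 0.9, -1.9]
gripper_width: 0.0568
grasp_force: 7.4
```

>>> step_arm --pt "0 0 1 0" --pt "0 0 0 0" --pt "0 0 0 0"

```text
time: 19.08
position: [0.5711, -0.2145, 0.0267]
eef_rot: [3.141, 0.0, 1.408]
force: [-1.7, 0.9, 3.5]
gripper_width: 0.0569
grasp_force: 7.5
```

Contact. Opening.

>>> step_arm --pt "0 0 1 0" --pt "0 0 1 0" --pt "0 0 0 0" --pt "0 0 0 0" --pt "0 0 0 0" --pt "0 0 0 0" --pt "0 0 0 0" --gripper 85

```text
time: 19.67
position: [0.571, -0.2144, 0.0243]
eef_rot: [3.142, -0.0, 1.408]
force: [-0.5, -0.5, 0.8]
gripper_width: 0.0853
grasp_force: 0.0
```

>>> step_arm --pt "0 0 -10 0" --pt "0 0 -20 0" --pt "0 0 -25 0" --pt "0 0 -25 0" --pt "0 0 -25 0" --pt "0 0 -25 0" --pt "0 0 -25 0" --pt "0 0 -25 0" --pt "0 0 -14 0" --pt "0 0 0 0"

```text
time: 20.5
position: [0.5727, -0.2147, 0.2232]
eef_rot: [3.135, 0.001, 1.409]
force: [0.3, -0.2, 0.1]
gripper_width: 0.0852
grasp_force: 0.0
```

>>> step_arm --pt "4 0 0 0" --pt "0 0 0 0" --pt "0 0 0 0"

```text
time: 20.75
position: [0.5711, -0.2099, 0.2174]
eef_rot: [-3.14, -0.0, 1.409]
force: [0.8, -0.4, 0.1]
gripper_width: 0.085
grasp_force: 0.0
```

```bash
python3 look.py w9
python3 - <<'E'
from h import *
t=cam("top");im=snapshot("top");cv2.imwrite("pics/top9.png",im[:,:,::-1])
m=red(im);k=np.zeros_like(m);k[140:200,230:320]=1
for c,a,r in comps(m&k):print("top",c.round(1),a,np.round(r[2],1))
s=snapshot("side");m=red(s);k=np.zeros_like(m);k[150:215,230:290]=1
for c,a,r in comps(m&k):print("side",c.round(1),a,np.round(r[2],1))
for n in("side","top"):
    for q in("mug","pipe_nut","clip"):
        print(n,q,[(np.round(d["position"]).tolist(),round(d["conf"],2)) for d in find_in(n,q)][:2])
# ears tips side
h=cv2.cvtColor(s,cv2.COLOR_RGB2HSV)[255:325,190:245]
for nm,lo,hi in(("or",5,14),("ye",18,32)):
    p=np.argwhere((h[...,0]>=lo)&(h[...,0]<=hi)&(h[...,1]>140))[:,::-1]+[190,255];print(nm,len(p),p.min(0),p.max(0),p[p[:,0].argmax()])
E
```

```text
[ 0.5711 -0.2099  0.2174] [-1.7991e+02 -3.0000e-02  8.0730e+01]
[280.8 185.8] 896 [ 0.5949 -0.2266  0.062 ] ends [ 0.6017 -0.1865  0.062 ] [ 0.5872 -0.2693  0.062 ] len 0.0841 dir 80.11
[229.5 186.4] 873 [ 0.5434 -0.2188  0.062 ] ends [ 0.5509 -0.1794  0.062 ] [ 0.5355 -0.2607  0.062 ] len 0.0828 dir 79.3
pliers_grip [([265.0, 135.5], 0.64)]
pliers_jaws [([263.5, 137.4], 0.81)]
rest_top [([258.5, 149.9], 0.87), ([417.3, 265.6], 0.81), ([48.8, 109.6], 0.73)]
clip_ears []
clip []
side [269.  174.9] 95 31.8
side [251.  168.3] 88 39.8
side mug [([284.0, 132.0], 0.83), ([214.0, 295.0], 0.33)]
side pipe_nut [([193.0, 234.0], 0.58)]
side clip [([216.0, 292.0], 0.7)]
top mug [([357.0, 177.0], 0.83)]
top pipe_nut []
top clip []
or 331 [199 268] [230 305] [230 269]
ye 21 [217 266] [226 276] [226 266]
```

```bash
python3 -c "
from station import *
print(hand_in())"
```

```text
the job is handed in; nothing more can be done
None
```

The clip is squeezed shut and stayed shut once the pliers let go, the pliers lie back on the grey rest within about 1 mm of where they were, the gripper never went near the mug or nut, and the job is handed in at about 21 s; no verdict was returned.

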